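# Sort the engine strip-down parts into their trays

## Robot

A 6-joint arm with a two-finger parallel gripper is mounted at the origin on the work surface. World frame = base frame: x ahead of the robot, y to its left, z up, the work surface at z = 0. Lengths are in m, angles in rad, forces in N, time in s.
With the tool pointing down it reaches from about 0.3 to 0.875 m from the base axis. Payload 6.4 kg.
Tool frame: the origin (TCP) lies on the centre line of the jaws, within the pads' length; the fingertips stand 25 mm ahead of it and the grasp point (between the pads) lies 6 mm ahead of it; z points along the fingers, y is the line along which they close (so a half turn about z gives the same grasp; the last joint's range is limited). The gripper opens to 85 mm and grips with 20 to 120 N. Pads are 22 mm wide; open, the fingers measure 114 mm over their backs; the gripper's body (76 mm by 85 mm) begins 54 mm behind the grasp point. The pads swing forward as they close: fully open they stand 13 mm farther back than shut.
Start: joints at [-1.362, 0.181, 1.607, -0, 1.354, -0.206], TCP at [0.232, -0.526, 0.256] pointing down, gripper open.
Joint ranges: [-2.99, 2.99], [-0.89, 2.07], [0.3, 2.58], [-1.14, 4.28], [0, 2.63], [-3.12, 3.12]. Speed limits (rad/s): [2.57, 2.57, 3.01, 3.14, 3.14, 3.14].

## Interface

Orientations are given as a unit quaternion [w, x, y, z].
In Python, from cell import robot, vision gives the robot as it stands. The module is installed in compiled form; this text tells all that it offers.
- The arm moves only by the tool apply_moves, never from a script. Its argument "deltas" is a list of rows, each a list of 7 numbers: the finger opening in mm, from 0 to 85.4, then the shift along the tool's x, y, z in mm, then the turn, a rotation vector about the tool's x, y, z in degrees. In form: [[claw, x, y, z, ax, ay, az], ...]. A call has 1 to 10 rows; each row is the pose to reach, as a shift and turn from the pose commanded when the call began, along the tool's axes at that moment; what a row does not reach only later rows make up. A row lasts 1/10 s, in which the tool goes at most 50 mm and 8.59 degrees, less where a joint would pass 70% of its speed; a pose out of reach is approached as far as the arm can. A call with a gripper value outside its range is refused whole. The fingers move at their own pace and stop on an object; "force" is the grip in N (left out, the last holds). Time passes only in rows, so rows that repeat a pose let the fingers close. It gives the time, the measured TCP pose, the force, the opening and the grip force at its end, in the units of the state.
- robot.get_state(): the state, without advancing time (a new reading comes with each control period).
- vision.capture(name): name is "scene" or "top"; returns the picture (420x560x3 uint8, red, green, blue); there is no depth.
- vision.camera_model(name): a dict with "camera_matrix" (3x3 intrinsics, pixels), "k1" (the pictures are not rectified: a ray, as slopes to the right and down, at radius r is drawn at 1 + k1 r^2 times it, then the intrinsics apply), "camera_from_world" (4x4, takes a point from world to camera coordinates). Camera axes: x right, y down, z forward; pixel columns grow to the right and rows downward; lengths in m; the calibration is good to about 2 mm. A picture is of the moment at which its call begins. camera_model takes no time and is no camera call.
- robot.sign_off(): hands the job in; it is judged then, once.
The state is a dict: "time": time; "qpos": joint angles; "joint_velocities": joint speeds; "tau": joint torques, N m; "position": TCP position; "orientation": TCP orientation; "contact_force": force on the tool from outside, world axes, zero at the start; "moment": the same for the moment, N m; "finger_gap": opening from 0.0 (shut) to 1.0 (fully open); "grip_force": force on a finger pad.
Only numpy, scipy, OpenCV 4.12 (cv2) and the standard library are available. Lean on these libraries where they do the work, as an engineer would, in place of code of your own. Each camera call takes 0.05 s, during which the arm holds its last target. There are 200 camera calls.

## Task

Clear up the parts on the bench: stand the two pistons in the longer tray, one in each bay; the large socket in the large bay of the shorter tray and the small socket in its small bay; and the oil filter in the round drip pan. Set each down gently without dropping it, upright as it stands now and flat on the floor of its place, and leave the funnel and the jar where they are.

Things in the scene. Friction and masses are not known exactly. Their poses are not given: they have to be found in the camera images.
- piston_a: Small-engine piston, bare aluminium, round, 56 mm diameter, 52 mm tall, about 220 g, with three dark ring grooves near its flat crown (top) and a cross pin hole lower down. Stands upright on the bench at the start; origin at the centre of its underside, z up along its axis. The two pistons are alike.
- piston_b: Small-engine piston, bare aluminium, round, 56 mm diameter, 52 mm tall, about 220 g, with three dark ring grooves near its flat crown (top) and a cross pin hole lower down. Stands upright on the bench at the start; origin at the centre of its underside, z up along its axis. The two pistons are alike.
- socket_big: The large deep socket: plain dark steel round tube-like tool, open mouth up, 38 mm diameter, 64 mm tall, about 250 g. Stands upright on the bench at the start; origin at the centre of its underside, z up along its axis.
- socket_small: The small deep socket: as the large one but 26 mm diameter, 58 mm tall, about 110 g. Stands upright on the bench at the start; origin at the centre of its underside, z up along its axis.
- oil_filter: Spin-on oil filter: white-painted round can, 62 mm diameter (up to 63 mm over its black rubber foot), 76 mm tall, about 300 g, its upper end fluted (ribs 46 to 66 mm up) and domed. Stands upright on the bench at the start; origin at the centre of its underside, z up along its axis.
- piston_tray: Longer grey tray, 92 mm (its x) by 176 mm (its y), with two equal bays side by side along y, each 84 mm by 82 mm inside; bay centres at x = 0, y = +43 mm and y = -43 mm. Origin at the centre of its underside, z up; floor 4 mm thick, all walls 20 mm high and 4 mm thick. Fixed to the bench, turned differently each time.
- socket_tray: Shorter grey tray, 68 mm (its x) by 120 mm (its y), with two unequal bays side by side along y: the large bay, 60 mm by 62 mm inside, centred at x = 0, y = +25 mm; the small bay, 60 mm by 46 mm inside, centred at x = 0, y = -33 mm. Origin at the centre of its underside, z up; floor 4 mm thick, all walls 20 mm high and 4 mm thick. Fixed to the bench, turned differently each time.
- drip_pan: Round shallow steel pan, 128 mm across the rim, about 114 mm across its inner floor, 20 mm high, floor 4 mm thick. Origin at the centre of its underside, z up. Fixed to the bench.
- funnel: Bystander: red plastic funnel standing mouth down, 72 mm across, 92 mm tall, light. Origin at the centre of its underside.
- jar: Bystander: amber glass jar with a black screw cap, 62 mm diameter, 78 mm tall. Origin at the centre of its underside.
Things that resemble listed ones, but are neither listed nor needed, are in the scene too. Leave any pink or red look-alike of the piston_b alone. Leave any blue look-alike of the socket_big alone.

How it is judged:
By the outcome, as a careful person would: the job done as asked, in the order asked, and still so for the second after the job is handed in, with the robot touching nothing.
It also fails if it takes over 128 s, if anything falls off the work surface, if the arm or the gripper's body presses on something with over 40 N, if the wrist force passes 120 N, or if a joint passes its speed limit or range.

## Working session

There is one attempt and no reset: what is moved stays moved. The work goes in short steps, Python scripts to look and compute and a tool call to move; the robot and the scene stay as the last step left them, time stands still between calls to the robot, and variables do not carry over. Pictures are saved under pics/ and viewed, at most 14 in all, crops included, and the job is handed in when it is done.

Besides the shell and the picture viewer there is one more tool, called after ">>>" as name(argument=value, ...), one argument or row to a line, values as JSON. apply_moves: Moves the arm, as the interface text tells. Its arguments: {"type":"object","properties":{"deltas":{"type":"array","items":{"type":"array","items":{"type":"number"}}},"force":{"type":"number"}},"required":["deltas"]}

```bash
mkdir -p pics; python3 - <<'E'
from cell import robot, vision
import cv2,numpy as np
for n in("top","scene"):
    im=vision.capture(n); np.save(f"{n}0.npy",im); cv2.imwrite(f"pics/{n}0.png",cv2.resize(im[:,:,::-1],(800,600),interpolation=cv2.INTER_CUBIC))
    m=vision.camera_model(n); print(n,m)
s=robot.get_state(); print(s)
E
```

```text
top {'camera_matrix': array([[413.39562747,   0.        , 276.97241561],
       [  0.        , 413.39562747, 210.7205009 ],
       [  0.        ,   0.        ,   1.        ]]), 'k1': -0.11578978254023646, 'camera_from_world': array([[ 0.01356973, -0.99920002, -0.03761888,  0.01702877],
       [-0.99628885, -0.01031298, -0.08545274,  0.49368467],
       [ 0.08499642,  0.03863884, -0.99563178,  0.85855015],
       [ 0.        ,  0.        ,  0.        ,  1.        ]])}
scene {'camera_matrix': array([[397.17288292,   0.        , 283.23078133],
       [  0.        , 397.17288292, 205.55983491],
       [  0.        ,   0.        ,   1.        ]]), 'k1': -0.022666441463554343, 'camera_from_world': array([[-0.80336572,  0.59508427, -0.02186842,  0.37399806],
       [ 0.36902257,  0.46868767, -0.80259219, -0.12672434],
       [-0.46736053, -0.65284499, -0.59612713,  1.24216584],
       [ 0.        ,  0.        ,  0.        ,  1.        ]])}
{'time': 0.1, 'qpos': array([-1.36231207e+00,  1.81487900e-01,  1.60789766e+00, -3.26859893e-05,
        1.35381227e+00, -2.06291080e-01]), 'joint_velocities': array([ 0.00028533, -0.00104357, -0.00388519,  0.00045608,  0.00062458,
        0.00044755]), 'tau': array([-3.46871066e-04, -4.45874476e+01, -3.52239025e+01, -4.05386108e-04,
        4.18332667e-03,  5.42492472e-06]), 'position': array([ 0.23163082, -0.52577967,  0.25546732]), 'orientation': array([-8.02568568e-04,  9.78571101e-01,  2.05907641e-01, -1.68370403e-05]), 'contact_force': array([ 1.10649499, -0.73100748,  0.39400856]), 'moment': array([0.01478273, 0.03315654, 0.00350922]), 'grip_force': 0.0, 'finger_gap': 0.9953794229493814}
```

View pics/top0.png

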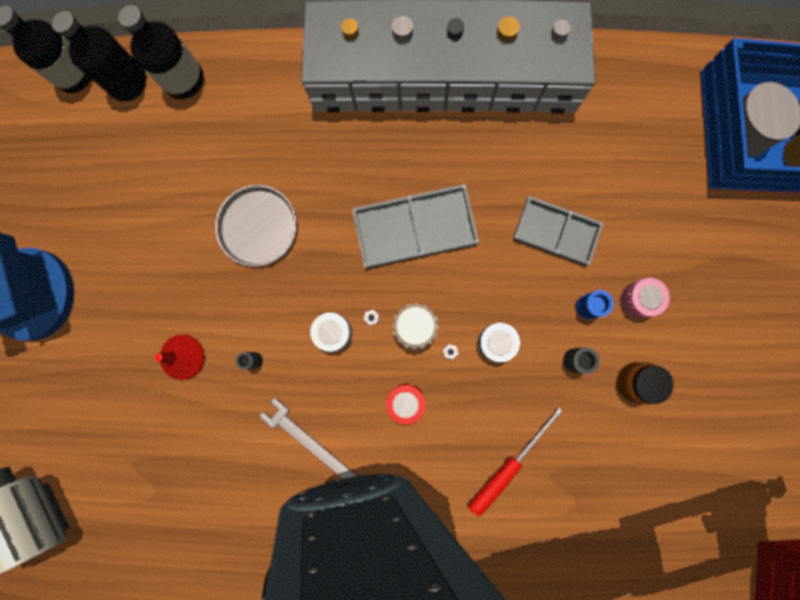

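View pics/scene0.png

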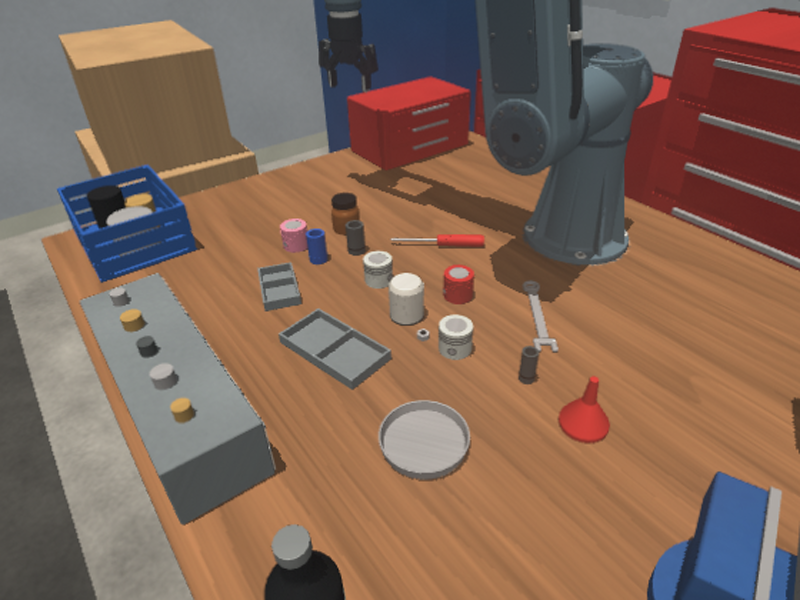

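Candidates in the top picture (800x600 px):
- **Pistons:** bare (330,332) and (500,343). The red (405,404) and pink (650,298) ones are look-alikes.
- **Big socket:** dark (583,361). The blue one (596,305) is a look-alike.
- **Small socket:** dark (249,361).
- **Filter:** white, fluted (415,327).
- **Leave alone:** jar (648,384) and funnel (180,357).
- **Targets:** pan (257,226), long tray (416,227), short tray (558,231).

Next I'll back-project these and check them with an overlay crop.

```bash
cat > h.py <<'E'
import numpy as np,cv2
from cell import robot,vision
from scipy.optimize import least_squares
M={n:vision.camera_model(n) for n in("top","scene")}
def proj(P,n="top"):
    m=M[n];T=m["camera_from_world"];K=m["camera_matrix"]
    c=np.atleast_2d(P)@T[:3,:3].T+T[:3,3];s=c[:,:2]/c[:,2:]
    s=s*(1+m["k1"]*(s**2).sum(1,keepdims=True));return s*K[0,0]+K[:2,2]
def back(uv,z,n="top"):
    f=lambda p:(proj([[p[0],p[1],z]],n)[0]-uv)
    return least_squares(f,[.45,0]).x
def circ(x,y,z,r):
    a=np.linspace(0,2*np.pi,60);return np.c_[x+r*np.cos(a),y+r*np.sin(a),0*a+z]
def rect(x,y,th,w,l,z=.02):
    c,s=np.cos(th),np.sin(th)
    p=np.array([[1,1],[-1,1],[-1,-1],[1,-1],[1,1]])*[w/2,l/2]
    return np.c_[p@np.array([[c,s],[-s,c]])+[x,y],np.full(5,z)]
E
cat > m.py <<'E'
from h import *
D=dict(piston_l=(330,331,.052,.028),piston_r=(500,342,.052,.028),big=(581,362,.064,.019),small=(244,361,.058,.013),filt=(415,327,.070,.029),pan=(257,225,.02,.064),blue=(600,304,.064,.019),red=(405,404,.052,.028),pink=(651,297,.052,.028),jar=(655,384,.078,.031),funnel=(182,357,.0,.036))
S=.7
im=cv2.resize(np.load("top0.npy")[:,:,::-1],None,fx=4,fy=4,interpolation=cv2.INTER_CUBIC)
sc=cv2.resize(np.load("scene0.npy")[:,:,::-1],None,fx=4,fy=4,interpolation=cv2.INTER_CUBIC)
def dr(P,col):
    for I,n in((im,"top"),(sc,"scene")):
        cv2.polylines(I,[np.int32((proj(P,n)+.5)*4)],False,col,1)
for k,(u,v,z,r) in D.items():
    x,y=back(np.array([u*S-.15,v*S-.15]),z);print(k,x.round(4),y.round(4))
    dr(circ(x,y,z,r),(0,255,0));dr(circ(x,y,0.,r),(255,0,255))
# trays: outer corners at rim, fit rigid
for nm,w,l,c in(("ptray",.092,.176,[(353,210),(465,186),(478,243),(365,268)]),("stray",.068,.120,[(529,198),(602,227),(589,265),(514,237)])):
    B=np.array([back(np.array(q)*S-.15,.02) for q in c])
    best=None
    for t0 in np.arange(0,6.28,.5):
        def f(p):
            R=rect(*p,w,l)[:4,:2];d=np.linalg.norm(B[:,None]-R[None],axis=2);return d.min(1)
        r=least_squares(f,[*B.mean(0),t0])
        if best is None or r.cost<best.cost-1e-9: best=r
    print(nm,best.x.round(4),f(best.x).round(4)); x,y,t=best.x
    dr(rect(x,y,t,w,l),(0,255,0))
    for yy in ((.043,-.043) if nm=="ptray" else (.025,-.033)):
        print("  bay",yy,round(x-np.sin(t)*yy,4),round(y+np.cos(t)*yy,4))
cv2.imwrite("pics/c1.png",im[480:1180,340:1140][:600]);cv2.imwrite("pics/c2.png",im[480:1080,1140:1940]);cv2.imwrite("pics/c3.png",sc[480:1080,800:1600])
E
python3 m.py
```

```text
piston_l 0.4468 0.1161
piston_r 0.434 -0.1276
big 0.4067 -0.2405
small 0.4016 0.2396
filt 0.4534 -0.0062
pan 0.6089 0.2381
blue 0.4889 -0.2686
red 0.3444 0.0068
pink 0.5008 -0.3479
jar 0.3769 -0.3413
funnel 0.4044 0.3568
ptray [ 0.6072 -0.0047  0.2239] [0.0012 0.0012 0.0016 0.0009]
  bay 0.043 0.5976 0.0373
  bay -0.043 0.6167 -0.0466
stray [ 0.6015 -0.2212 -0.3609] [0.0017 0.003  0.0029 0.0016]
  bay 0.025 0.6103 -0.1978
  bay -0.033 0.5899 -0.252
```

View pics/c1.png

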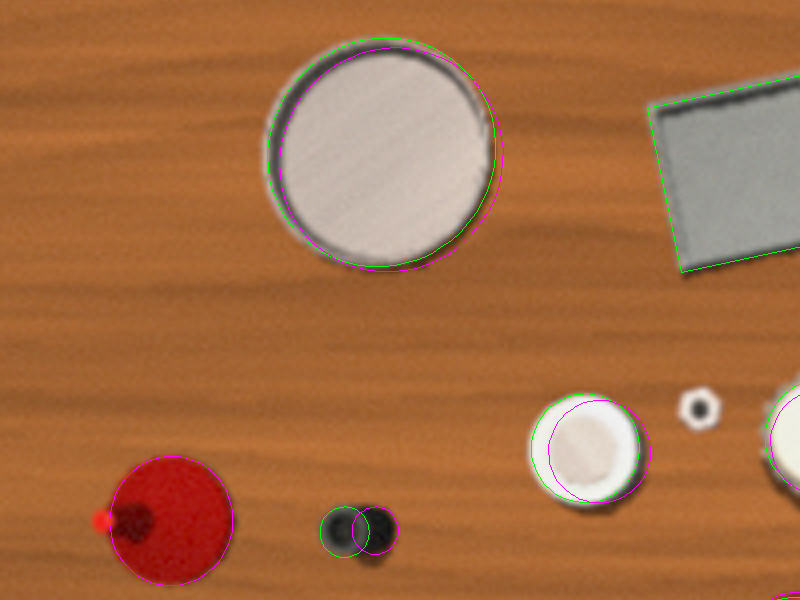

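View pics/c2.png

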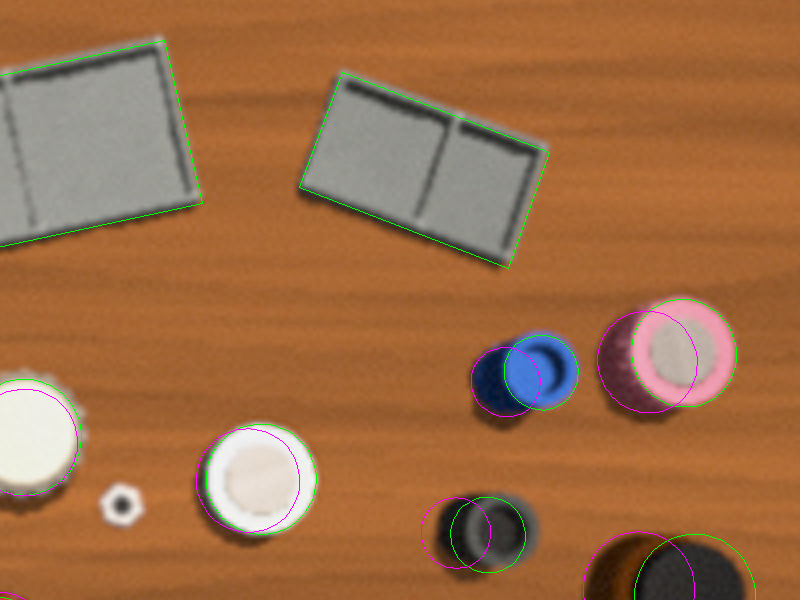

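View pics/c3.png

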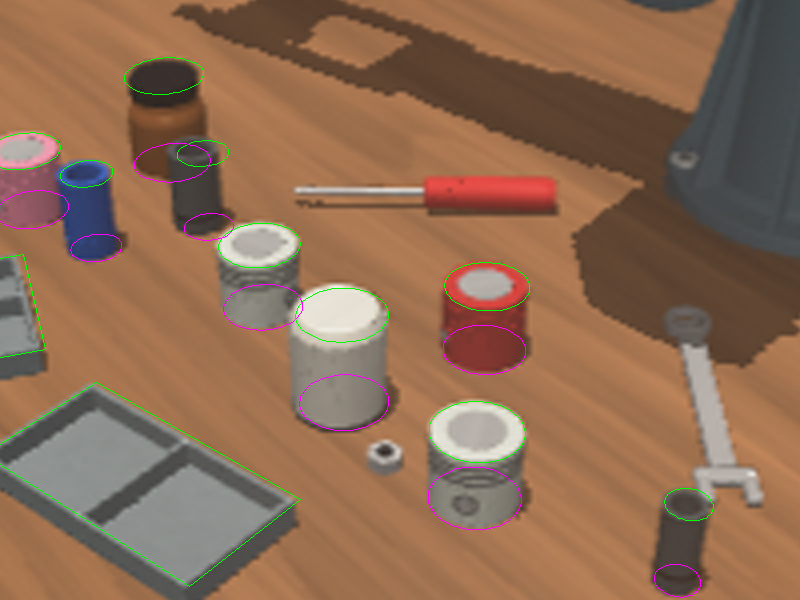

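Both crops agree: the choices match the descriptions. The overlay is off only for the big socket, whose true top centre is about 12 px right of the drawn circle in the 4x crop, and for the pan, about 5 px left. I've corrected both in the waypoint table below.

```bash
cat > plan.py <<'E'
from h import *
s=robot.get_state();p=s["position"]*1000;w,a,b,c=s["orientation"];t=2*np.arctan2(b,a)
def d(f,g):
    v=np.array(g)-f;return [round(float(k),1) for k in(np.cos(t)*v[0]+np.sin(t)*v[1],np.sin(t)*v[0]-np.cos(t)*v[1],-v[2])]
L=[("pR",(434,-128),(617,-47),46),("pL",(447,116.5),(597.5,37.5),46),("big",(408.5,-246.5),(610,-198),56),("small",(402.5,239),(590,-252),50),("filt",(453.5,-5.5),(608.5,240.5),46)]
print(p.round(1),np.degrees(t).round(1)); cur=p
for n,g,q,z in L:
    h=(*g,z+100);k=(*q,z+100)
    print(n,"tohover",d(cur,h),"down 100; traverse",d(h,k),"down 96");cur=k
E
python3 plan.py
```

```text
[ 231.6 -525.8  255.5] 23.8
pR tohover [345.5, -282.5, 109.5] down 100; traverse [200.1, -0.4, 0.0] down 96
pL tohover [-89.7, -218.1, -0.0] down 100; traverse [105.9, 133.0, -0.0] down 96
big tohover [-287.4, 183.8, -10.0] down 100; traverse [204.0, 36.8, -0.0] down 96
small tohover [-13.8, -483.6, 6.0] down 100; traverse [-26.3, 524.9, -0.0] down 96
filt tohover [-25.6, -280.6, 4.0] down 100; traverse [241.0, -162.7, -0.0] down 96
```

>>> apply_moves(
  deltas=[
    [85,34.5,-28.2,11,0,0,0],
    [85,69,-56.5,22,0,0,0],
    [85,103.5,-84.7,33,0,0,0],
    [85,138,-113,44,0,0,0],
    [85,173,-141,55,0,0,0],
    [85,207,-169.5,66,0,0,0],
    [85,242,-198,77,0,0,0],
    [85,276,-226,88,0,0,0],
    [85,311,-254,98,0,0,0],
    [85,345.5,-282.5,109.5,0,0,0],
  ],
  force=50,
)

```text
time: 1.1
position: [0.4346, -0.1267, 0.1465]
orientation: [0.0, 0.979, 0.206, 0.0]
contact_force: [0.2, -1.1, 0.1]
finger_gap: 0.996
grip_force: 0.0
```

>>> apply_moves(
  deltas=[
    [85,0,0,0,0,0,0],
    [85,0,0,0,0,0,0],
    [85,0,0,10,0,0,0],
    [85,0,0,20,0,0,0],
    [85,0,0,30,0,0,0],
    [85,0,0,30,0,0,0],
  ],
)

```text
time: 1.7
position: [0.4326, -0.1286, 0.1149]
orientation: [-0.001, 0.979, 0.205, -0.001]
contact_force: [-0.2, 0.1, -0.2]
finger_gap: 0.996
grip_force: 0.0
```

```bash
cat > snap.py <<'E'
import sys
from h import *
n,u,v,name=sys.argv[1],float(sys.argv[2]),float(sys.argv[3]),sys.argv[4]
u,v=int(u),int(v)
im=vision.capture(n)[:,:,::-1]
s=robot.get_state();print(s["time"],(s["position"]*1000).round(1),s["contact_force"].round(1),s["finger_gap"],s["grip_force"])
c=im[max(0,v-60):v+60,max(0,u-80):u+80]
cv2.imwrite(f"pics/{name}.png",cv2.resize(c,None,fx=5,fy=5,interpolation=cv2.INTER_CUBIC))
E
python3 snap.py scene 330 185 s1
```

```text
1.75 [ 433.1 -128.7  115.6] [ 0.  -0.6  0.1] 0.9935576413621857 0.0
```

View pics/s1.png

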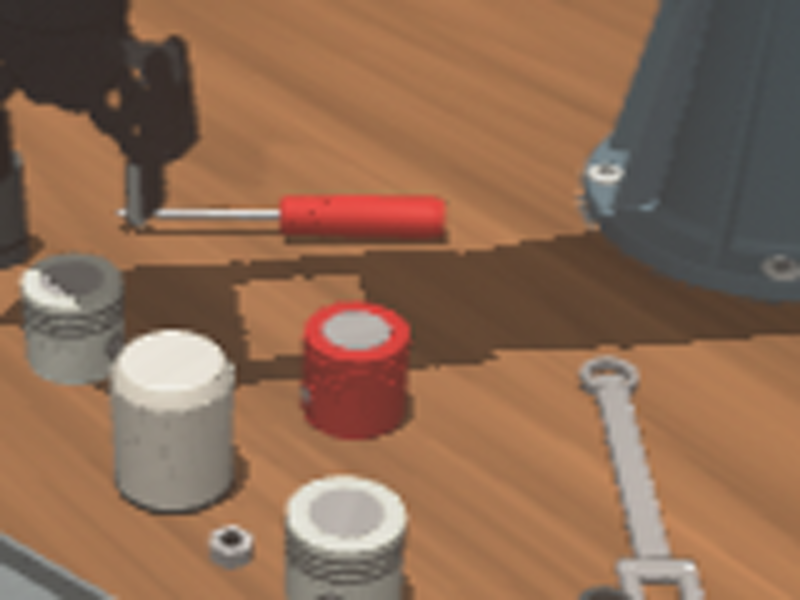

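The crop shows the gripper open above the right piston: finger at (140,215), piston crown at (75,285). Nothing is in the way of the descent.

>>> apply_moves(
  deltas=[
    [85,0,0,15,0,0,0],
    [85,0,0,30,0,0,0],
    [85,0,0,45,0,0,0],
    [85,0,0,60,0,0,0],
    [85,0,0,70,0,0,0],
    [85,0,0,70,0,0,0],
    [70,0,0,70,0,0,0],
    [62,0,0,70,0,0,0],
    [58,0,0,70,0,0,0],
    [52,0,0,70,0,0,0],
  ],
)

```text
time: 2.75
position: [0.4347, -0.1288, 0.0478]
orientation: [0.0, 0.979, 0.206, 0.0]
contact_force: [-1.8, 1.2, 6.6]
finger_gap: 0.641
grip_force: 52.1
```

>>> apply_moves(
  deltas=[
    [40,0,0,0,0,0,0],
    [40,0,0,0,0,0,0],
    [40,0,0,0,0,0,0],
    [40,0,0,0,0,0,0],
    [40,0,0,0,0,0,0],
  ],
)

```text
time: 3.25
position: [0.4347, -0.1288, 0.0478]
orientation: [0.0, 0.979, 0.206, 0.001]
contact_force: [-1.4, 1.2, 5.9]
finger_gap: 0.641
grip_force: 52.1
```

```bash
python3 snap.py scene 265 180 s2
```

```text
3.3 [ 434.7 -128.8   47.8] [-1.4  1.8  6.1] 0.6345019758401319 52.09181070327759
```

View pics/s2.png

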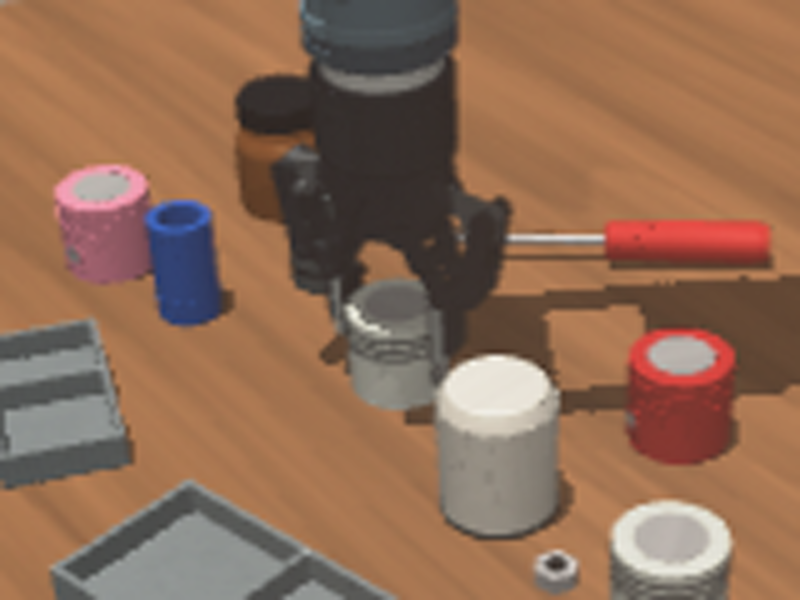

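The piston is held: pads on the crown band at (390,320) in the crop, gap 0.64, grip force 52 N. Lifting and carrying it now.

>>> apply_moves(
  deltas=[
    [40,0,0,-15,0,0,0],
    [40,0,0,-30,0,0,0],
    [40,0,0,-50,0,0,0],
    [40,20,0,-70,0,0,0],
    [40,50,0,-90,0,0,0],
    [40,80,0,-100,0,0,0],
    [40,115,0,-100,0,0,0],
    [40,150,0,-100,0,0,0],
    [40,180,0,-100,0,0,0],
    [40,200,0,-100,0,0,0],
  ],
)

```text
time: 4.3
position: [0.6186, -0.0467, 0.1467]
orientation: [-0.0, 0.978, 0.206, 0.0]
contact_force: [0.1, -0.1, -1.9]
finger_gap: 0.64
grip_force: 53.5
```

>>> apply_moves(
  deltas=[
    [40,0,0,0,0,0,0],
    [40,0,0,20,0,0,0],
    [40,0,0,40,0,0,0],
    [40,0,0,60,0,0,0],
    [40,0,0,75,0,0,0],
    [40,0,0,82,0,0,0],
    [40,0,0,86,0,0,0],
    [40,0,0,88,0,0,0],
    [40,0,0,88,0,0,0],
  ],
)

```text
time: 5.2
position: [0.6175, -0.048, 0.0593]
orientation: [0.0, 0.979, 0.206, 0.0]
contact_force: [1.0, 0.1, -1.5]
finger_gap: 0.643
grip_force: 53.5
```

```bash
python3 snap.py scene 240 220 s3
```

```text
5.25 [617.6 -48.   59.6] [ 0.8  0.1 -1.8] 0.639829373577344 53.52097928524017
```

View pics/s3.png

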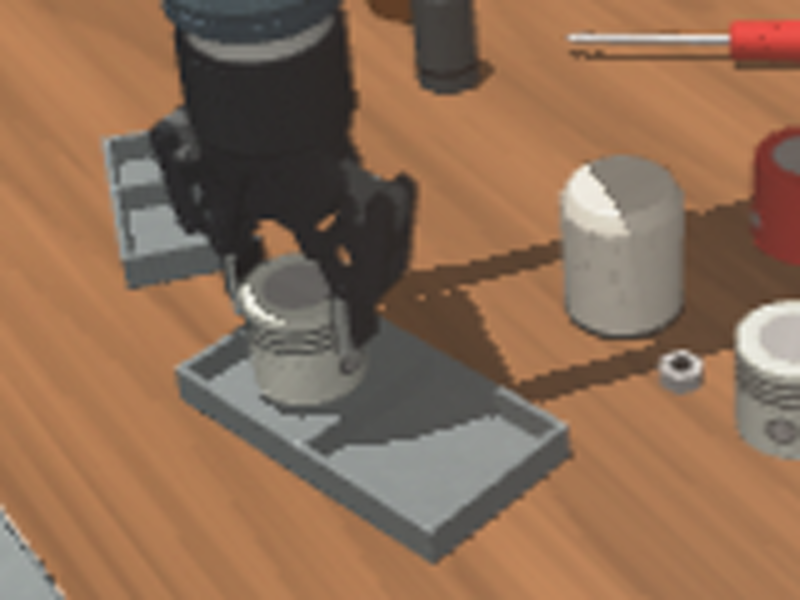

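The piston hangs upright over the far bay, clear of the walls at (305,330) in the crop, about 8 mm above the floor. I'll lower it slowly.

>>> apply_moves(
  deltas=[
    [40,0,0,3,0,0,0],
    [40,0,0,5,0,0,0],
    [40,0,0,6.5,0,0,0],
    [40,0,0,7.5,0,0,0],
    [40,0,0,8.2,0,0,0],
    [40,0,0,8.2,0,0,0],
    [40,0,0,8.2,0,0,0],
  ],
)

```text
time: 5.95
position: [0.6172, -0.0478, 0.0519]
orientation: [0.0, 0.979, 0.206, -0.0]
contact_force: [-5.0, 0.5, 7.8]
finger_gap: 0.641
grip_force: 54.9
```

The piston is on the floor of the bay, contact about 8 N. Releasing and going on to the left piston.

>>> apply_moves(
  deltas=[
    [56,0,0,0,0,0,0],
    [60,0,0,-1,0,0,0],
    [64,0,0,-1,0,0,0],
    [68,0,0,-1,0,0,0],
    [68,0,0,-1,0,0,0],
    [68,0,0,-10,0,0,0],
    [68,0,0,-30,0,0,0],
    [68,0,0,-55,0,0,0],
    [68,0,0,-80,0,0,0],
    [70,0,0,-96,0,0,0],
  ],
)

```text
time: 6.95
position: [0.6181, -0.0481, 0.1494]
orientation: [0.001, 0.979, 0.206, 0.001]
contact_force: [0.8, 0.8, -0.2]
finger_gap: 0.819
grip_force: 0.0
```

>>> apply_moves(
  deltas=[
    [85,-15,-36,0,0,0,0],
    [85,-30,-72,0,0,0,0],
    [85,-45,-108,0,0,0,0],
    [85,-60,-144,0,0,0,0],
    [85,-75,-181,0,0,0,0],
    [85,-89.7,-218,0,0,0,0],
    [85,-89.7,-218,20,0,0,0],
    [85,-89.7,-218,40,0,0,0],
    [85,-89.7,-218,40,0,0,0],
    [85,-89.7,-218,40,0,0,0],
  ],
)

```text
time: 7.95
position: [0.4471, 0.1155, 0.1068]
orientation: [-0.0, 0.979, 0.206, -0.0]
contact_force: [0.7, -0.1, 0.3]
finger_gap: 1.0
grip_force: 0.0
```

```bash
python3 snap.py scene 265 240 s4
```

```text
8.0 [447.8 115.4 107.4] [-0.4 -0.4 -0.8] 0.993669299499447 0.0
```

View pics/s4.png

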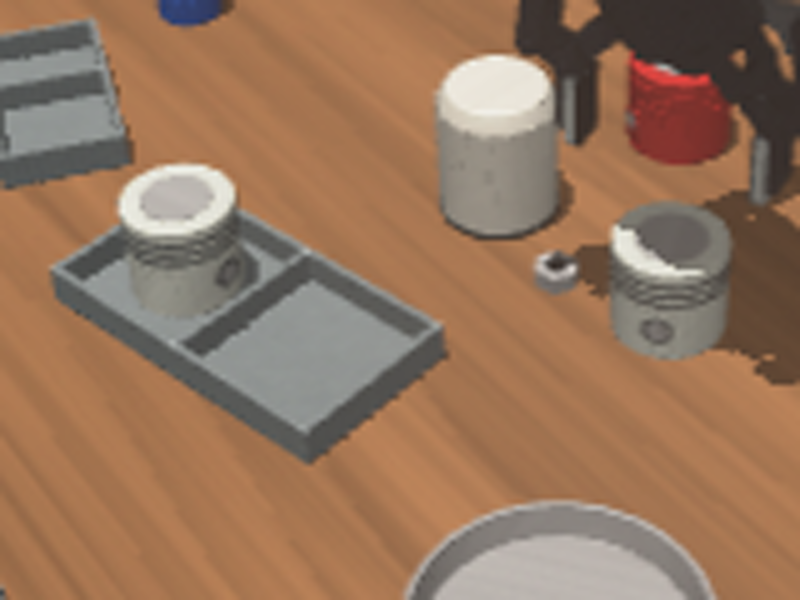

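The first piston stands upright in the far bay at (180,240), and the second is below the open jaws at (670,280). Grasping it the same way.

>>> apply_moves(
  deltas=[
    [85,0,0,15,0,0,0],
    [85,0,0,30,0,0,0],
    [85,0,0,45,0,0,0],
    [85,0,0,60,0,0,0],
    [85,0,0,60,0,0,0],
    [70,0,0,60,0,0,0],
    [62,0,0,60,0,0,0],
    [58,0,0,60,0,0,0],
    [50,0,0,60,0,0,0],
    [40,0,0,60,0,0,0],
  ],
)

```text
time: 9.0
position: [0.448, 0.1157, 0.0479]
orientation: [0.0, 0.979, 0.206, 0.001]
contact_force: [-2.1, 0.7, 7.7]
finger_gap: 0.642
grip_force: 51.7
```

>>> apply_moves(
  deltas=[
    [40,0,0,0,0,0,0],
    [40,0,0,0,0,0,0],
    [40,0,0,0,0,0,0],
  ],
)

```text
time: 9.3
position: [0.448, 0.1157, 0.0479]
orientation: [0.0, 0.979, 0.206, 0.001]
contact_force: [-2.2, 1.0, 8.0]
finger_gap: 0.641
grip_force: 51.7
```

>>> apply_moves(
  deltas=[
    [40,0,0,-15,0,0,0],
    [40,0,0,-30,0,0,0],
    [40,0,0,-50,0,0,0],
    [40,0,0,-75,0,0,0],
    [40,15,18,-100,0,0,0],
    [40,35,43,-100,0,0,0],
    [40,60,74,-100,0,0,0],
    [40,82,102,-100,0,0,0],
    [40,100,125,-100,0,0,0],
    [40,106,133,-100,0,0,0],
  ],
)

```text
time: 10.3
position: [0.5999, 0.0348, 0.1468]
orientation: [0.0, 0.979, 0.205, 0.001]
contact_force: [-0.2, 1.0, -2.1]
finger_gap: 0.643
grip_force: 53.9
```

>>> apply_moves(
  deltas=[
    [40,0,0,0,0,0,0],
    [40,0,0,20,0,0,0],
    [40,0,0,40,0,0,0],
    [40,0,0,60,0,0,0],
    [40,0,0,75,0,0,0],
    [40,0,0,82,0,0,0],
    [40,0,0,86,0,0,0],
    [40,0,0,88,0,0,0],
    [40,0,0,88,0,0,0],
  ],
)

```text
time: 11.2
position: [0.5982, 0.0365, 0.0591]
orientation: [0.0, 0.979, 0.206, 0.0]
contact_force: [0.8, 0.6, -1.7]
finger_gap: 0.639
grip_force: 53.9
```

>>> apply_moves(
  deltas=[
    [40,0,0,3,0,0,0],
    [40,0,0,5,0,0,0],
    [40,0,0,6.5,0,0,0],
    [40,0,0,7.5,0,0,0],
    [40,0,0,8,0,0,0],
    [40,0,0,8,0,0,0],
    [40,0,0,8,0,0,0],
  ],
)

```text
time: 11.9
position: [0.5979, 0.0365, 0.052]
orientation: [0.0, 0.979, 0.206, -0.0]
contact_force: [-5.5, -0.6, 8.8]
finger_gap: 0.641
grip_force: 55.2
```

>>> apply_moves(
  deltas=[
    [56,0,0,0,0,0,0],
    [60,0,0,-1,0,0,0],
    [64,0,0,-1,0,0,0],
    [68,0,0,-1,0,0,0],
    [68,0,0,-1,0,0,0],
    [68,0,0,-10,0,0,0],
    [68,0,0,-30,0,0,0],
    [68,0,0,-55,0,0,0],
    [68,0,0,-80,0,0,0],
    [68,0,0,-106,0,0,0],
  ],
)

```text
time: 12.9
position: [0.5977, 0.0365, 0.1581]
orientation: [0.0, 0.979, 0.206, 0.0]
contact_force: [-0.2, 0.1, -0.2]
finger_gap: 0.799
grip_force: 0.0
```

>>> apply_moves(
  deltas=[
    [66,-35,22,0,0,0,0],
    [66,-70,45,0,0,0,0],
    [66,-105,67,0,0,0,0],
    [66,-140,90,0,0,0,0],
    [66,-175,112,0,0,0,0],
    [66,-210,134,0,0,0,0],
    [66,-245,157,0,0,0,0],
    [66,-287.5,184,0,0,0,0],
    [66,-287.5,184,0,0,0,0],
    [66,-287.5,184,0,0,0,0],
  ],
)

```text
time: 13.9
position: [0.4085, -0.2488, 0.1572]
orientation: [0.0, 0.979, 0.204, 0.0]
contact_force: [0.1, 0.6, 0.2]
finger_gap: 0.772
grip_force: 0.0
```

```bash
python3 snap.py scene 250 200 s5
```

```text
13.95 [ 408.9 -247.8  157. ] [-0.6  0.   0.9] 0.7712917441668639 0.0
```

View pics/s5.png

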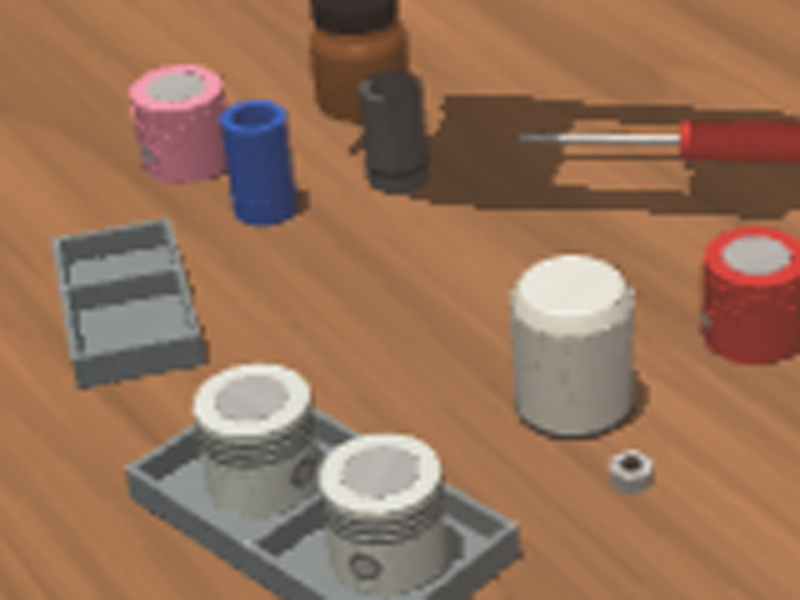

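Both pistons stand in their bays at (250,440) and (385,510). The big socket's rim is at (392,84) in this crop, so I'll cross-check its position from there.

```bash
python3 -c "
from h import *
print(back(np.array([170+392/5-.5,140+84/5-.5]),.064,'scene'),proj([[.4085,-.2465,.064]],'scene'),proj([[.4085,-.2465,0]],'scene'),[170+398/5,140+178/5])"
```

```text
[ 0.40719378 -0.25270188] [[248.65212987 157.24930971]] [[250.19148304 175.58484372]] [249.6, 175.6]
```

>>> apply_moves(
  deltas=[
    [66,0,0,20,0,0,0],
    [66,0,0,40,0,0,0],
    [66,0,0,60,0,0,0],
    [66,0,0,80,0,0,0],
    [66,0,0,95,0,0,0],
    [66,0,0,100,0,0,0],
    [66,0,0,100,0,0,0],
    [54,0,0,100,0,0,0],
    [46,0,0,100,0,0,0],
    [40,0,0,100,0,0,0],
  ],
)

```text
time: 14.95
position: [0.4094, -0.2481, 0.0574]
orientation: [0.001, 0.979, 0.206, 0.0]
contact_force: [-0.1, -0.3, 0.3]
finger_gap: 0.472
grip_force: 0.2
```

>>> apply_moves(
  deltas=[
    [34,0,0,0,0,0,0],
    [28,0,0,0,0,0,0],
    [25,0,0,0,0,0,0],
    [25,0,0,0,0,0,0],
    [25,0,0,0,0,0,0],
  ],
)

```text
time: 15.45
position: [0.4094, -0.2483, 0.0576]
orientation: [0.001, 0.979, 0.206, 0.001]
contact_force: [-0.4, 0.8, 5.5]
finger_gap: 0.435
grip_force: 49.6
```

>>> apply_moves(
  deltas=[
    [25,0,0,-15,0,0,0],
    [25,0,0,-35,0,0,0],
    [25,0,0,-60,0,0,0],
    [25,0,0,-85,0,0,0],
    [25,15,3,-100,0,0,0],
    [25,45,8,-100,0,0,0],
    [25,85,14,-100,0,0,0],
    [25,125,21,-100,0,0,0],
    [25,170,29,-100,0,0,0],
    [25,204,35,-100,0,0,0],
  ],
)

```text
time: 16.45
position: [0.6115, -0.1967, 0.1563]
orientation: [-0.0, 0.979, 0.206, 0.0]
contact_force: [0.2, -0.3, -2.3]
finger_gap: 0.429
grip_force: 50.7
```

>>> apply_moves(
  deltas=[
    [25,0,0,0,0,0,0],
    [25,0,0,20,0,0,0],
    [25,0,0,40,0,0,0],
    [25,0,0,60,0,0,0],
    [25,0,0,75,0,0,0],
    [25,0,0,82,0,0,0],
    [25,0,0,86,0,0,0],
    [25,0,0,88,0,0,0],
    [25,0,0,88,0,0,0],
  ],
)

```text
time: 17.35
position: [0.61, -0.1978, 0.0692]
orientation: [0.0, 0.979, 0.206, 0.0]
contact_force: [-0.6, -1.0, -1.7]
finger_gap: 0.428
grip_force: 50.8
```

```bash
python3 snap.py scene 230 190 s6
```

```text
17.4 [ 610.1 -197.9   69.4] [ 0.1  1.3 -1.5] 0.4266490005085265 50.784924030303955
```

View pics/s6.png

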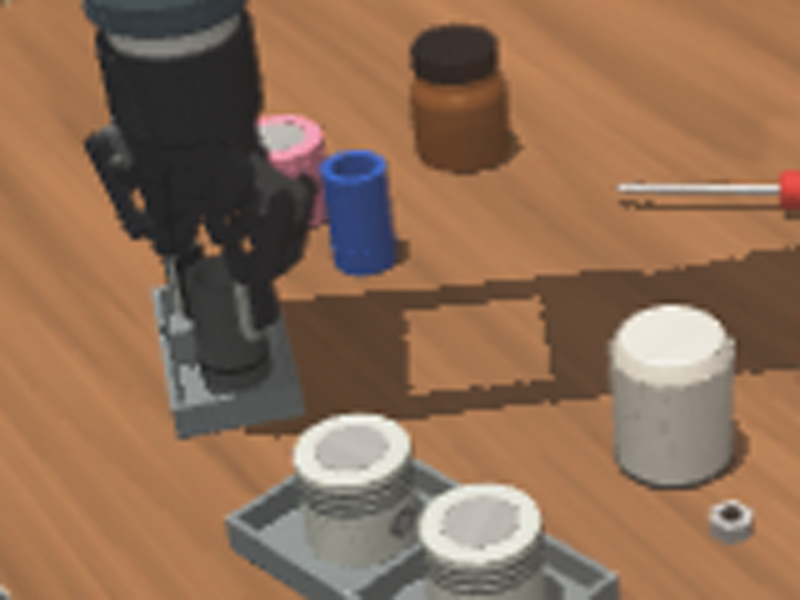

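The big socket is upright over the large bay at (230,330) in the crop. Lowering it.

>>> apply_moves(
  deltas=[
    [25,0,0,3,0,0,0],
    [25,0,0,5,0,0,0],
    [25,0,0,6.5,0,0,0],
    [25,0,0,7.5,0,0,0],
    [25,0,0,8,0,0,0],
    [25,0,0,8,0,0,0],
    [25,0,0,8,0,0,0],
  ],
)

```text
time: 18.1
position: [0.6097, -0.1976, 0.0617]
orientation: [0.0, 0.979, 0.206, -0.0]
contact_force: [-2.6, 1.6, 6.2]
finger_gap: 0.429
grip_force: 51.8
```

>>> apply_moves(
  deltas=[
    [37,0,0,0,0,0,0],
    [41,0,0,-1,0,0,0],
    [45,0,0,-1,0,0,0],
    [49,0,0,-1,0,0,0],
    [49,0,0,-1,0,0,0],
    [49,0,0,-10,0,0,0],
    [49,0,0,-30,0,0,0],
    [49,0,0,-55,0,0,0],
    [49,0,0,-80,0,0,0],
    [49,0,0,-100,0,0,0],
  ],
)

```text
time: 19.1
position: [0.6102, -0.1979, 0.163]
orientation: [0.001, 0.979, 0.206, 0.001]
contact_force: [0.3, 0.1, -0.3]
finger_gap: 0.575
grip_force: 0.0
```

>>> apply_moves(
  deltas=[
    [54,-1,-40,0,0,0,0],
    [54,-2,-85,0,0,0,0],
    [54,-4,-130,0,0,0,0],
    [54,-5,-175,0,0,0,0],
    [54,-6,-220,0,0,0,0],
    [54,-8,-265,0,0,0,0],
    [54,-9,-310,0,0,0,0],
    [54,-10,-355,0,0,0,0],
    [54,-11,-400,0,0,0,0],
    [54,-13,-440,0,0,0,0],
  ],
)

```text
time: 20.1
position: [0.4196, 0.2016, 0.1615]
orientation: [-0.0, 0.979, 0.206, 0.001]
contact_force: [0.9, 0.2, 0.2]
finger_gap: 0.628
grip_force: 0.0
```

>>> apply_moves(
  deltas=[
    [54,-1,-25,0,0,0,0],
    [54,-1,-43.5,0,0,0,0],
    [54,-1,-43.5,0,0,0,0],
    [54,-1,-43.5,0,0,0,0],
  ],
)

```text
time: 20.5
position: [0.4022, 0.2393, 0.1611]
orientation: [0.0, 0.978, 0.207, 0.0]
contact_force: [1.4, -0.3, 0.5]
finger_gap: 0.63
grip_force: 0.0
```

```bash
python3 snap.py scene 350 240 s7; python3 -c "
from h import *
print(back(np.array([200+690/4-.5,120+503/4-.5]),.058,'scene'))"
```

```text
20.55 [402.4 238.9 161. ] [-0.  -0.1 -0.1] 0.6296796441337706 0.0
[0.40026372 0.23911258]
```

View pics/s7.png

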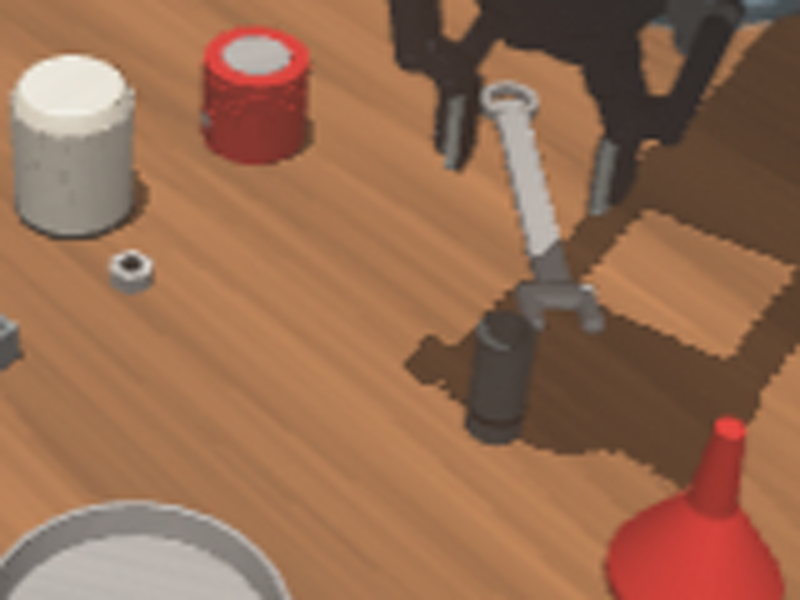

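The small socket stands at (500,375) under the jaws, and both views agree on its position. Descending and grasping it.

>>> apply_moves(
  deltas=[
    [54,0,0,25,0,0,0],
    [54,0,0,50,0,0,0],
    [54,0,0,75,0,0,0],
    [54,0,0,95,0,0,0],
    [54,0,0,105,0,0,0],
    [54,0,0,110,0,0,0],
    [54,0,0,110,0,0,0],
    [42,0,0,110,0,0,0],
    [34,0,0,110,0,0,0],
    [28,0,0,110,0,0,0],
  ],
)

```text
time: 21.55
position: [0.4025, 0.2395, 0.0514]
orientation: [-0.0, 0.979, 0.206, 0.001]
contact_force: [-0.2, 0.2, 0.5]
finger_gap: 0.33
grip_force: 0.0
```

>>> apply_moves(
  deltas=[
    [22,0,0,0,0,0,0],
    [16,0,0,0,0,0,0],
    [14,0,0,0,0,0,0],
    [14,0,0,0,0,0,0],
    [14,0,0,0,0,0,0],
  ],
)

```text
time: 22.05
position: [0.4025, 0.2395, 0.0515]
orientation: [-0.0, 0.979, 0.206, 0.001]
contact_force: [-1.4, -0.2, 6.0]
finger_gap: 0.286
grip_force: 48.8
```

>>> apply_moves(
  deltas=[
    [14,0,0,-15,0,0,0],
    [14,0,0,-40,0,0,0],
    [14,0,0,-70,0,0,0],
    [14,0,0,-100,0,0,0],
    [14,0,10,-115,0,0,0],
    [14,-2,35,-120,0,0,0],
    [14,-4,70,-120,0,0,0],
    [14,-6,110,-120,0,0,0],
    [14,-8,150,-120,0,0,0],
    [14,-10,190,-120,0,0,0],
  ],
)

```text
time: 23.05
position: [0.4695, 0.06, 0.1707]
orientation: [0.0, 0.979, 0.206, 0.0]
contact_force: [0.7, -0.8, -1.2]
finger_gap: 0.291
grip_force: 49.2
```

>>> apply_moves(
  deltas=[
    [14,-2,40,0,0,0,0],
    [14,-4,80,0,0,0,0],
    [14,-6,120,0,0,0,0],
    [14,-8,160,0,0,0,0],
    [14,-10,200,0,0,0,0],
    [14,-12,240,0,0,0,0],
    [14,-14,280,0,0,0,0],
    [14,-16,315,0,0,0,0],
    [14,-17,335.5,0,0,0,0],
    [14,-17,335.5,0,0,0,0],
  ],
)

```text
time: 24.05
position: [0.5893, -0.2554, 0.1702]
orientation: [0.0, 0.979, 0.205, 0.0]
contact_force: [-0.7, 0.6, -1.5]
finger_gap: 0.29
grip_force: 49.4
```

>>> apply_moves(
  deltas=[
    [14,0,0,20,0,0,0],
    [14,0,0,40,0,0,0],
    [14,0,0,60,0,0,0],
    [14,0,0,80,0,0,0],
    [14,0,0,90,0,0,0],
    [14,0,0,90,0,0,0],
    [14,0,0,90,0,0,0],
  ],
)

```text
time: 24.75
position: [0.5893, -0.2523, 0.0812]
orientation: [0.0, 0.979, 0.206, 0.0]
contact_force: [0.0, -0.7, -0.9]
finger_gap: 0.289
grip_force: 49.4
```

```bash
python3 snap.py scene 220 180 s8
```

```text
24.8 [ 589.7 -252.7   81.8] [ 1.2  0.3 -1.8] 0.29256131369906246 49.41107153892517
```

View pics/s8.png

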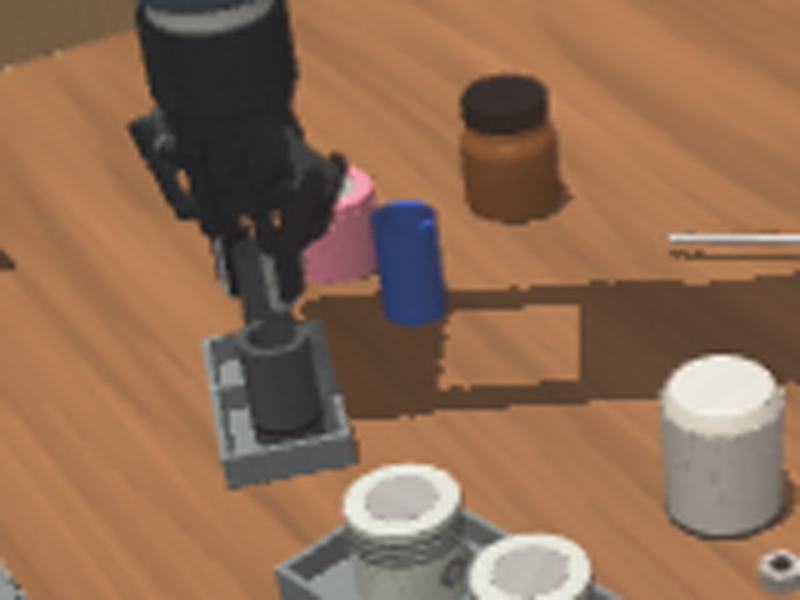

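The big socket stands in the large bay at (280,375). The small one is above its bay at (262,280), about 26 mm up. Lowering it.

>>> apply_moves(
  deltas=[
    [14,0,0,10,0,0,0],
    [14,0,0,18,0,0,0],
    [14,0,0,21,0,0,0],
    [14,0,0,23,0,0,0],
    [14,0,0,24.5,0,0,0],
    [14,0,0,25.5,0,0,0],
    [14,0,0,26,0,0,0],
    [14,0,0,26,0,0,0],
    [14,0,0,26,0,0,0],
  ],
)

```text
time: 25.7
position: [0.5891, -0.2526, 0.0555]
orientation: [0.0, 0.979, 0.206, 0.0]
contact_force: [-3.3, 2.6, 6.3]
finger_gap: 0.286
grip_force: 49.8
```

>>> apply_moves(
  deltas=[
    [25,0,0,0,0,0,0],
    [29,0,0,-1,0,0,0],
    [33,0,0,-1,0,0,0],
    [36,0,0,-1,0,0,0],
    [36,0,0,-1,0,0,0],
    [36,0,0,-10,0,0,0],
    [36,0,0,-30,0,0,0],
    [36,0,0,-55,0,0,0],
    [36,0,0,-80,0,0,0],
    [36,0,0,-110,0,0,0],
  ],
)

```text
time: 26.7
position: [0.5886, -0.2523, 0.1655]
orientation: [-0.0, 0.979, 0.206, -0.0]
contact_force: [-0.3, -0.8, -0.5]
finger_gap: 0.421
grip_force: 0.0
```

>>> apply_moves(
  deltas=[
    [85,-3,-35,0,0,0,0],
    [85,-6,-70,0,0,0,0],
    [85,-9,-105,0,0,0,0],
    [85,-12,-140,0,0,0,0],
    [85,-16,-175,0,0,0,0],
    [85,-19,-210,0,0,0,0],
    [85,-22,-245,0,0,0,0],
    [85,-25.5,-281,0,0,0,0],
    [85,-25.5,-281,0,0,0,0],
    [85,-25.5,-281,0,0,0,0],
  ],
)

```text
time: 27.7
position: [0.4528, -0.0054, 0.1654]
orientation: [0.001, 0.978, 0.207, 0.001]
contact_force: [0.6, 0.2, 0.9]
finger_gap: 0.998
grip_force: 0.0
```

```bash
python3 - <<'E'
from h import *
s=robot.get_state();print(s["position"],s["time"],s["finger_gap"])
# refine filter base/axis via scene0: c3 crop dome ~ bottom arc
for z,(u,v) in ((.066,(338,314)),(.0,(338,402))): print(back(np.array([200+u/4-.5,120+v/4-.5]),z,'scene'))
E
```

```text
[ 0.45278229 -0.00537169  0.16543238] 27.7 0.9982465440828469
[ 0.45176539 -0.01291405]
[ 0.45652146 -0.00880658]
```

>>> apply_moves(
  deltas=[
    [85,0,2,20,0,0,0],
    [85,0,2,40,0,0,0],
    [85,0,2,60,0,0,0],
    [85,0,2,75,0,0,0],
    [85,0,2,90,0,0,0],
    [85,0,2,105,0,0,0],
    [85,0,2,115,0,0,0],
    [85,0,2,119,0,0,0],
    [85,0,2,119,0,0,0],
  ],
)

```text
time: 28.6
position: [0.4534, -0.0079, 0.0453]
orientation: [-0.0, 0.979, 0.206, -0.0]
contact_force: [0.1, 0.5, -0.6]
finger_gap: 1.0
grip_force: 0.0
```

>>> apply_moves(
  deltas=[
    [76,0,0,0,0,0,0],
    [70,0,0,0,0,0,0],
    [65,0,0,0,0,0,0],
    [61,0,0,0,0,0,0],
    [55,0,0,0,0,0,0],
    [50,0,0,0,0,0,0],
    [50,0,0,0,0,0,0],
    [50,0,0,0,0,0,0],
  ],
)

```text
time: 29.4
position: [0.4538, -0.0077, 0.0465]
orientation: [0.0, 0.979, 0.206, 0.0]
contact_force: [-1.7, -1.1, 6.2]
finger_gap: 0.718
grip_force: 50.4
```

>>> apply_moves(
  deltas=[
    [50,0,0,-15,0,0,0],
    [50,0,0,-35,0,0,0],
    [50,0,0,-60,0,0,0],
    [50,5,-3,-85,0,0,0],
    [50,25,-17,-100,0,0,0],
    [50,55,-37,-100,0,0,0],
    [50,85,-58,-100,0,0,0],
    [50,115,-78,-100,0,0,0],
    [50,145,-99,-100,0,0,0],
    [50,175,-119,-100,0,0,0],
  ],
)

```text
time: 30.4
position: [0.5653, 0.1735, 0.1449]
orientation: [-0.0, 0.979, 0.206, -0.001]
contact_force: [0.1, -0.2, -3.1]
finger_gap: 0.715
grip_force: 53.0
```

>>> apply_moves(
  deltas=[
    [50,30,-20,0,0,0,0],
    [50,55,-38,0,0,0,0],
    [50,66.5,-45.5,0,0,0,0],
    [50,66.5,-45.5,20,0,0,0],
    [50,66.5,-45.5,40,0,0,0],
    [50,66.5,-45.5,60,0,0,0],
    [50,66.5,-45.5,75,0,0,0],
    [50,66.5,-45.5,84,0,0,0],
    [50,66.5,-45.5,88,0,0,0],
    [50,66.5,-45.5,88,0,0,0],
  ],
)

```text
time: 31.4
position: [0.6079, 0.2403, 0.0573]
orientation: [0.0, 0.979, 0.206, -0.0]
contact_force: [0.2, 0.1, -3.1]
finger_gap: 0.717
grip_force: 53.0
```

>>> apply_moves(
  deltas=[
    [50,0,0,3,0,0,0],
    [50,0,0,5,0,0,0],
    [50,0,0,6.5,0,0,0],
    [50,0,0,7.5,0,0,0],
    [50,0,0,8,0,0,0],
    [50,0,0,8,0,0,0],
    [50,0,0,8,0,0,0],
  ],
)

```text
time: 32.1
position: [0.6082, 0.2404, 0.0505]
orientation: [0.0, 0.979, 0.206, 0.0]
contact_force: [-3.1, -0.4, 5.5]
finger_gap: 0.72
grip_force: 53.8
```

The filter is on the pan floor, contact 5.5 N. Releasing, retreating and taking a last look.

>>> apply_moves(
  deltas=[
    [62,0,0,0,0,0,0],
    [66,0,0,-1,0,0,0],
    [70,0,0,-1,0,0,0],
    [74,0,0,-1,0,0,0],
    [74,0,0,-1,0,0,0],
    [74,0,0,-10,0,0,0],
    [74,0,0,-30,0,0,0],
    [74,0,0,-60,0,0,0],
    [74,0,0,-90,0,0,0],
    [74,0,0,-120,0,0,0],
  ],
)

```text
time: 33.1
position: [0.608, 0.2404, 0.1714]
orientation: [0.0, 0.979, 0.206, 0.0]
contact_force: [0.1, -0.3, -0.0]
finger_gap: 0.869
grip_force: 0.0
```

>>> apply_moves(
  deltas=[
    [74,-40,0,-10,0,0,0],
    [74,-80,0,-20,0,0,0],
    [74,-120,0,-30,0,0,0],
    [74,-160,0,-40,0,0,0],
    [74,-200,0,-50,0,0,0],
    [74,-220,0,-50,0,0,0],
    [74,-220,0,-50,0,0,0],
    [74,-220,0,-50,0,0,0],
  ],
)

```text
time: 33.9
position: [0.4073, 0.1518, 0.2205]
orientation: [0.0, 0.979, 0.206, 0.001]
contact_force: [0.5, 0.7, -0.6]
finger_gap: 0.866
grip_force: 0.0
```

```bash
python3 - <<'E'
from h import *
im=vision.capture("scene")[:,:,::-1]
cv2.imwrite("pics/f.png",cv2.resize(im,(800,600),interpolation=cv2.INTER_CUBIC));print(robot.get_state()["position"])
E
```

```text
[0.40765429 0.15190567 0.22033174]
```

View pics/f.png

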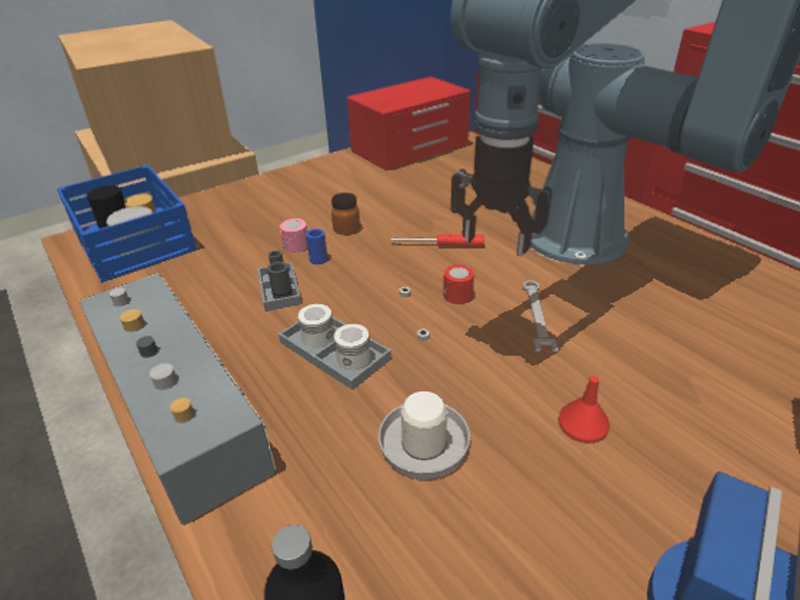

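The final picture shows all five parts upright in place: pistons at (316,325) and (352,345), sockets at (280,278) and (276,262), filter at (424,425). The funnel, jar and look-alikes have not moved.

```bash
python3 -c "
from cell import robot
print(robot.sign_off())"
```

```text
the job is handed in; nothing more can be done
None
```

I placed both pistons, both sockets and the oil filter upright in their places, left the funnel, jar and look-alikes untouched, and handed the job in at about 34 s.

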